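# Bleed the cement gun and vent its pot

### The job

Park the cement spray gun for the break: squeeze its trigger all the way back and let it spring fully forward again to bleed it. Then screw the cap of the pot down clockwise until it bottoms out, back it off a quarter turn so that the pot can breathe, and finish still gripping the cap there between the fingers. Leave everything else on the bench where it is.

Things in the scene. Friction and masses are not known exactly. Their poses are not given: they have to be found in the camera images.
- gun: Aluminium spray gun on its side, fixed in a bench rest (steel plate 240 x 160 x 12 mm). Origin: centre of the plate's underside; x: the way the nozzle points; z up. Its mid-plane lies 78 mm high. Barrel along x at y = +45 mm, top at 98 mm. Handle towards -y down to y = -82, x -41 to -15, 28 mm high; a post 66 mm high stands under its butt (y -75 to -61); else free below, down to the plate
- trigger (a joint): Turn of the trigger on its upright pivot: 0 = sprung forward, 0.32 = fully squeezed, at its stop. Steel bar 7 mm thick, 24 mm high, 76 mm long, in front (+x) of the handle, level with it, parallel to it at 0; its free end swings towards the handle. At trigger_front it takes 4 N to start, 10 N fully back; a spring returns it
- trigger_hinge (a point): Pivot of the trigger, at (18, 30, 78) mm in the gun's frame
- trigger_front (a point): Where a finger presses: middle of the trigger's front face, 55 mm from the pivot; moves with it, about 18 mm towards the handle when squeezed. Released it lies at (21.5, -25, 78) mm in the gun's frame: trigger and handle together measure 62 mm there, about 45 squeezed. Pinch them from above, fingers closing along the gun's x
- handle_back (a point): Middle of the rear face of the handle, across from trigger_front: (-41, -25, 78) mm in the gun's frame
- pot: Round aluminium cement pot, 140 mm across, fixed to the bench; shoulder rising from 124 to 134 mm, small flange to 140 mm, steel neck 34 mm across above. Origin: centre of its underside; z up; x: the way the brass outlet low on its side points. Outlet and the loop across from it reach 96 mm from the axis
- cap: Black round knurled screw cap on the pot's neck, upright, 44 mm across, 30 mm high, already started on its thread; on its top one raised aluminium bar (4 mm high) from the middle to the rim, the only mark of its turn. Origin: centre of its underside, 166 mm above the bench when bottomed out. x axis: along the bar
- cap_thread (a joint): Turn of the cap: 0 = bottomed out (hard stop), growing counter-clockwise seen from above (unscrewing); starts at 2.0 to 3.6 rad, can go to 5.5; a quarter turn is 1.57. Even drag of 0.06 N m, no spring: it stays where it is left. It sinks or rises 6 mm a turn as it turns. At the stop it goes no farther: the fingers slip, the moment grows
- cap_centre (a point): On the cap's axis, at its mid-height, 15 mm above its underside
- cap_mark (a point): Outer end of the raised bar on the cap's top, 20 mm from the axis; at joint value 0 it lies on the side of the pot's x axis
- shoe: Loose bystander: black shoe, about 230 mm long. Origin under its middle
- last: Loose bystander: wooden shoe last, about 230 mm long, with a round spigot, 130 mm high. Origin under its middle
- glue_tin: Loose bystander: open tin 74 mm across, 110 mm high, a wooden stick standing in it to 154 mm. Origin: centre of its underside
- bowl: Loose bystander: white bowl 120 mm across, 60 mm high. Origin: centre of its underside
- polish_tin: Loose bystander: flat steel tin 72 mm across, 26 mm high. Origin: centre of its underside
- tape_roll: Loose bystander: cardboard tape core 90 mm across, 45 mm high. Origin: centre of its underside
- brush: Loose bystander: wooden hand brush lying on the bench. Origin under its middle
Mind the look-alikes: they are no part of the job. Leave any brown or pink look-alike of the pot alone.

How it is judged (in metres and radians):
On the way, in this order (a step that is already met when the one before it is completed fails the run):
1. the trigger is squeezed all the way back (value of joint trigger above 0.26 rad), for 0.1 s.
2. the trigger has sprung forward again (value of joint trigger below 0.05 rad), for 0.1 s.
3. the cap is screwed down until it bottoms out (value of joint cap_thread below 0.1 rad), for 0.1 s.
At the end, for the whole second after the job is handed in: The cap stands a quarter turn (1.57 rad, within 0.3) back from its stop, still, with the fingers gripping it (over 5 N, TCP within 30 mm of the cap's centre); the trigger is released (below 0.05 rad) (value of joint cap_thread between 1.27 and 1.87 rad and angular speed of cap below 0.1 rad/s and contact force between the fingers and cap above 5 N and distance between the grasp point and cap_centre below 0.03 m and value of joint trigger below 0.05 rad); the arm keeps its last pose, push and grip.
It fails at once if a bystander is moved by more than 30 mm (distance of any of shoe, last, glue_tin, bowl, polish_tin, tape_roll, brush from where it was at the start of the episode above 0.03 m).
It also fails if it takes over 72 s, if anything falls off the work surface, if the arm or the gripper's body presses on something with over 40 N, if the wrist force passes 120 N, or if a joint passes its speed limit or range.

### The arm

A 6-joint arm with a two-finger parallel gripper is mounted at the origin on the work surface. World frame = base frame: x ahead of the robot, y to its left, z up, the work surface at z = 0. Lengths are in mm, angles in rad, forces in N, time in s.
With the tool pointing down it reaches from about 400 to 925 mm from the base axis. Payload 12.5 kg.
Tool frame: the origin (TCP) lies between the finger pads, 19 mm behind the fingertips; this is the grasp point; z points along the fingers, y is the direction in which the jaws open and shut (so a half turn about z gives the same grasp; the last joint's range is limited). The gripper opens to 95 mm and grips with 3 to 60 N. Pads are 20 mm wide; open, the fingers measure 119 mm over their backs; the gripper's body (75 mm by 180 mm) begins 59 mm behind the grasp point.
Start: joints at [-1.346, 0.491, 1.559, -0, 1.092, -0.106], TCP at [203.023, -591.123, 233.461] pointing down, gripper open.
Joint ranges: [-3.1, 3.1], [-0.84, 2.19], [0.05, 2.79], [-1.13, 4.28], [0.06, 2.93], [-2.69, 2.69]. Speed limits (rad/s): [2.22, 2.22, 2.79, 3.14, 3.14, 3.14].

### API

Orientations are given as [roll, pitch, yaw] about the fixed x, y, z axes, in that order (R = Rz(yaw) Ry(pitch) Rx(roll)).
In Python, from cell import env gives the robot as it stands. The module is installed in compiled form; this text tells all that it offers.
- The arm moves only by the tool play_rows, never from a script. Its argument "targets" is a list of rows, each an object with "linear": the shift along the tool's x, y, z in mm, a list of three; "turn": the turn about the tool's z in rad. A call has 1 to 20 rows; each row is the pose to reach, as a shift and turn from the pose commanded when the call began, along the tool's axes at that moment; what a row does not reach only later rows make up. A row lasts 1/8 s, in which the tool goes at most 62.5 mm and 10.7 degrees, less where a joint would pass 70% of its speed; a pose out of reach is approached as far as the arm can. A call with a gripper value outside its range is refused whole. "hand" is the finger opening in mm, from 0 to 95.1, set as the call begins (left out, the last holds). The fingers move at their own pace and stop on an object; the grip force is fixed at half the most. Time passes only in rows, so rows that repeat a pose let the fingers close. It gives the time, the measured TCP pose, the force and the opening at its end, in the units of the state.
- env.state(): the state, without advancing time (a new reading comes with each control period).
- env.read_camera(name): name is "side" or "top" or "wrist"; returns (picture, depth): 400x640x3 uint8, red, green, blue; 400x640 float32, mm along the optical axis (not along the pixel's ray), 0 where there is no reading.
- env.camera_params(name): a dict with "fx", "fy", "cx", "cy" (pixels), "R" (3x3) and "t" (3): a world point X has camera coordinates R X + t. Camera axes: x right, y down, z forward; pixel columns grow to the right and rows downward; lengths in mm; the calibration is good to about 2 mm. A picture is of the moment at which its call begins: read the wrist's pose just before it. camera_params takes no time and is no camera call; for the wrist camera it gives the pose at the moment of the call.
- env.job_done(): hands the job in, once; it reports no verdict.
The state is a dict: "t": time; "joints": joint angles; "qvel": joint speeds; "tau": joint torques, N m; "eef_pos": TCP position; "tcp_rot": TCP orientation; "ft_force": force on the tool from outside, world axes, zero at the start; "moment": the same for the moment, N m; "opening": opening from 0.0 (shut) to 1.0 (fully open).
Only numpy, scipy, OpenCV 4.12 (cv2) and the standard library are available. Lean on these libraries where they do the work, as an engineer would, in place of code of your own. Each camera call takes 0.05 s, during which the arm holds its last target.

## Working session

There is one attempt and no reset: what is moved stays moved. The work goes in short steps, Python scripts to look and compute and a tool call to move; the robot and the scene stay as the last step left them, time stands still between calls to the robot, and variables do not carry over. Pictures are saved under pics/ and viewed, and the job is handed in when it is done.

Besides the shell and the picture viewer there is one more tool, called after "Emit:" as name([rows], argument=value, ...), one row to a line, values as JSON. play_rows: Moves the arm, as the interface text tells. Its arguments: {"type":"object","properties":{"targets":{"type":"array","items":{"type":"object","properties":{"linear":{"type":"array","items":{"type":"number"}},"turn":{"type":"number"}}}},"hand":{"type":"number"}},"required":["targets"]}

```bash
mkdir -p pics; cat > h.py <<'E'
import numpy as np,cv2
from cell import env
def cap(n,f):
    p=env.camera_params(n); im,d=env.read_camera(n)
    np.savez('pics/'+f+'.npz',im=im,d=d,**{k:np.array(v) for k,v in p.items()})
    cv2.imwrite('pics/'+f+'.png',im[:,:,::-1]); return im,d,p
def load(f): 
    z=np.load('pics/'+f+'.npz'); return z['im'],z['d'],z
def world(d,p,u,v):
    u=np.asarray(u);v=np.asarray(v);z=d[v,u]
    c=np.stack([(u-p['cx'])/p['fx']*z,(v-p['cy'])/p['fy']*z,z],-1)
    return (c-np.array(p['t']))@np.array(p['R'])
def allw(d,p):
    v,u=np.mgrid[:d.shape[0],:d.shape[1]]; return world(d,p,u,v)
def proj(p,X):
    c=np.array(p['R'])@np.array(X)+np.array(p['t']); return c[0]/c[2]*p['fx']+p['cx'],c[1]/c[2]*p['fy']+p['cy']
E
python3 - <<'E'
from h import *
print(env.state())
for n in ['top','side','wrist']:
    im,d,p=cap(n,n+'0'); print(n,p)
E
```

```text
{'t': 0.0, 'joints': array([-1.34557034e+00,  4.91547800e-01,  1.55944651e+00, -9.00903093e-06,
        1.09170502e+00, -1.05593683e-01]), 'qvel': array([-6.15150679e-05, -7.07974046e-04,  3.58853058e-04, -1.08636834e-04,
       -9.32251340e-04,  3.10380901e-04]), 'tau': array([-1.03592552e-03, -6.12643290e+01, -2.58189100e+01,  6.91403914e-02,
        4.81019507e-02, -1.06462298e-04]), 'eef_pos': array([ 202.98454672, -590.88301677,  232.87005647]), 'tcp_rot': array([-3.14049130e+00, -1.08695519e-04,  3.30823769e-01]), 'ft_force': array([ 0.32120398, -0.17898484,  1.53827282]), 'moment': array([-0.01820117, -0.02263707, -0.07454435]), 'opening': 1.0003976940312984}
top {'fx': 508.1462555424402, 'fy': 508.1462555424402, 'cx': 319.7843157304921, 'cy': 197.5747759254165, 'R': array([[-1.49006579e-02, -9.99884153e-01, -3.10670601e-03],
       [-9.78244936e-01,  1.52210156e-02, -2.06894095e-01],
       [ 2.06917414e-01, -4.37387112e-05, -9.78358412e-01]]), 't': array([  24.08041218,  598.54777404, 1473.87443392])}
side {'fx': 390.5262751579521, 'fy': 390.5262751579521, 'cx': 318.6344436580462, 'cy': 192.61122223123508, 'R': array([[-0.66887765, -0.74330289,  0.010174  ],
       [-0.41711986,  0.36395566, -0.83279487],
       [ 0.61531595, -0.56128165, -0.5534882 ]]), 't': array([ 363.65966618,  345.12034101, 1126.6693884 ])}
wrist {'fx': 279.0764664710435, 'fy': 279.0764664710435, 'cx': 317.5822651057759, 'cy': 203.93911159255762, 'R': array([[ 0.32491641, -0.94574129, -0.0016571 ],
       [-0.90867046, -0.31266526,  0.27669195],
       [-0.26219712, -0.088396  , -0.96095724]]), 't': array([-624.2044426 ,  -31.21408307,  392.6787205 ])}
```

View pics/top0.png

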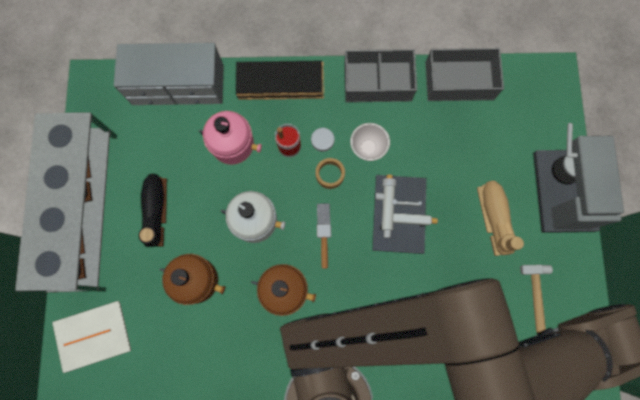

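View pics/side0.png

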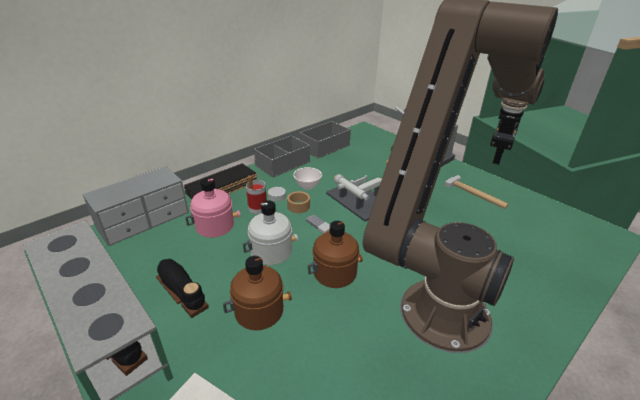

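View pics/wrist0.png

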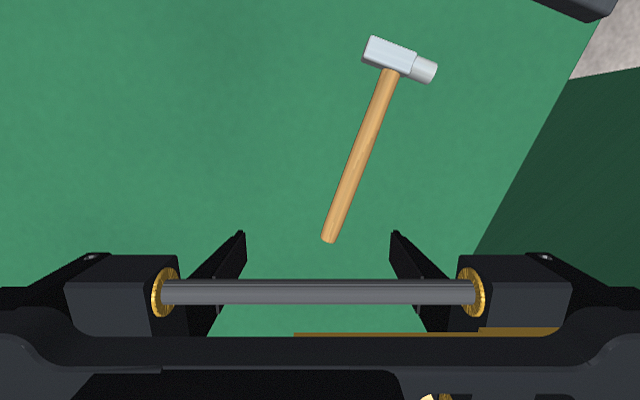

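Pots seen in the top view: grey aluminium (250,215), pink (228,137), and brown (190,278) and (282,290). I choose the grey one. The gun is at (400,213), the only one of its kind. Next, a close crop to check.

```bash
python3 - <<'E'
from h import *
im,d,p=load('top0')
a=cv2.resize(im[180:255,210:310],None,fx=4,fy=4,interpolation=cv2.INTER_CUBIC)
b=cv2.resize(im[165:265,360:450],None,fx=4,fy=4,interpolation=cv2.INTER_CUBIC)
c=np.zeros((400,800,3),np.uint8); c[:300,:400]=a; c[:400,400:760]=b
cv2.imwrite('pics/crop1.png',c[:,:,::-1])
W=allw(d,p)
# pot region stats
m=np.zeros(d.shape,bool); m[185:245,215:290]=1
for lo,hi in [(190,215),(140,155),(118,137)]:
    s=m&(W[...,2]>lo)&(W[...,2]<hi); q=W[s]
    print(lo,hi,s.sum(),q.mean(0) if len(q) else 0, q.min(0) if len(q) else 0,q.max(0) if len(q) else 0)
# gun heights
m=np.zeros(d.shape,bool); m[165:265,362:445]=1
s=m&(W[...,2]>5)&(W[...,2]<20); r=cv2.minAreaRect(W[s][:,:2].astype(np.float32)); print('plate',r, np.median(W[s][:,2]))
s=m&(W[...,2]>50); r=cv2.minAreaRect(W[s][:,:2].astype(np.float32)); print('gun',r,W[s][:,2].max())
for v in range(175,245,6): print(v,[int(W[v,u,2]) for u in range(370,445,4)])
E
```

```text
190 215 211 [541.4529559  220.16228934 198.63168755] [519.76739522 198.32793118 190.12040179] [564.6538135  242.50062528 206.65889248]
140 155 21 [531.53414712 211.04291774 142.14655241] [517.58530575 196.97567719 140.03881897] [546.01469108 254.33517445 146.7109861 ]
118 137 1290 [537.96951198 217.69357435 127.8640046 ] [477.03229194 153.71700905 118.00606183] [609.71830113 284.29639383 136.9984125 ]
plate ((556.2763671875, -245.83238220214844), (260.2667541503906, 317.01617431640625), 88.12841796875) 11.802549075452902
gun ((483.0841064453125, -102.60174560546875), (202.63601684570312, 421.6380310058594), 34.13820266723633) 1565.888261156596
175 [5, 4, 10, 17, 78, 82, -3, -1, -2, 3, 6, -1, 3, -2, 6, 4, 3, -3, 4]
181 [4, 1, 11, 83, 99, 101, 90, 18, 14, 10, 10, 21, 13, 11, -5, -1, -5, 6, -2]
187 [-8, 7, 1, 14, 92, 93, 75, 11, 9, 8, 8, 10, 11, 10, 6, 2, 0, -6, 0]
193 [-2, -3, 81, 85, 90, 94, 10, 16, 12, 9, 10, 16, 12, 6, -5, 1, -2, 4, 2]
199 [2, 12, 77, 79, 86, 93, 13, 16, 8, 7, 17, 19, 13, 7, 2, 1, -1, 0, 1]
205 [-6, 15, 16, 16, 94, 93, 9, 15, 10, 68, 75, 82, 80, 14, -3, -2, 0, -4, 0]
211 [1, 8, 14, 73, 95, 91, 13, 3, 13, 14, 10, 12, 10, 8, 0, -2, -1, 3, -2]
217 [-1, 9, 14, 80, 89, 95, 90, 95, 95, 86, 92, 95, 95, 91, 94, 91, -1, 1, -2]
223 [-6, 12, 12, 86, 94, 1565, 15, 13, 63, 77, 78, 88, 86, 92, 90, 84, 84, 6, 5]
229 [-2, 9, 9, 77, 90, 94, 8, 17, 16, 9, 11, 0, 9, 1565, 3, -1, 3, -1, 0]
235 [-3, 13, 1565, 11, 93, 17, 12, 17, 13, 13, 12, 17, 6, 8, 4, -1, -1, -4, 2]
241 [-7, 16, 9, 12, 10, 12, 8, 13, 12, 8, 8, 9, 15, 13, -2, 2, 0, 3, -1]
```

View pics/crop1.png

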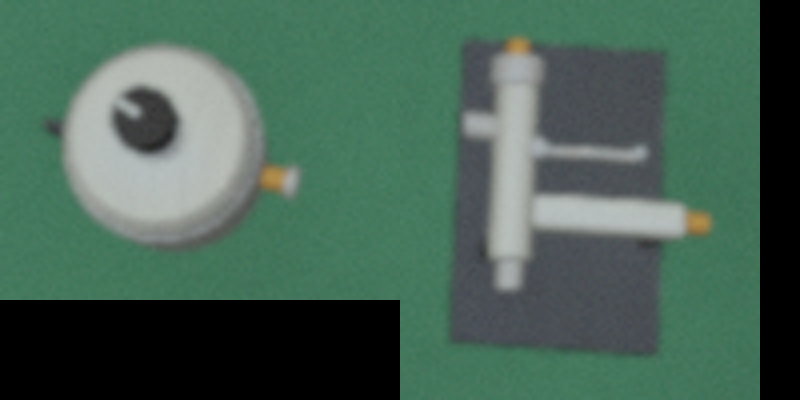

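```bash
cat >> h.py <<'E'
def ray(p,u,v,z):
    R=np.array(p['R']);C=-R.T@np.array(p['t']); w=R.T@np.array([(u-p['cx'])/p['fx'],(v-p['cy'])/p['fy'],1]); return C+w*(z-C[2])/w[2]
E
python3 - <<'E'
from h import *
im,d,p=load('top0')
f=lambda x,y,z:ray(p,360+(x-400)/4-.375,165+y/4-.375,z)
P=[f(*c,12) for c in [(464,40),(666,52),(657,353),(450,342)]]
for q in P: print(q)
c=np.mean(P,0); ax=(P[0]-P[3]+P[1]-P[2]); yaw=np.arctan2(ax[1],ax[0]); print('center',c,'yaw',yaw, np.linalg.norm(P[0]-P[3]),np.linalg.norm(P[0]-P[1]))
R=np.array([[np.cos(yaw),-np.sin(yaw)],[np.sin(yaw),np.cos(yaw)]])
for n,l in [('front',(21.5,-25)),('hb',(-41,-25)),('grip mid',(-9.75,-25))]: print(n,c[:2]+R@l)
print('barrel', f(518,50,78),f(508,288,78))
g=lambda x,y,z:ray(p,210+x/4-.375,180+y/4-.375,z)
cc=g(145,119,198);print('cap',cc,'bar end',g(117,100,202), 'outlet',g(292,180,30),'loop',g(52,126,60), 'potcentre',g(163,143,125))
E
```

```text
[ 680.80392506 -162.27657164   12.        ]
[ 668.56019964 -320.89239747   12.        ]
[ 432.04348195 -300.25389982   12.        ]
[ 442.84415365 -142.61558394   12.        ]
center [ 556.06294008 -231.50961322   12.        ] yaw -0.08473127370720747 238.77061637352733 159.08767714265446
front [ 575.37005972 -258.2394679 ]
hb [ 513.09428142 -252.95009767]
grip mid [ 544.23217057 -255.59478278]
barrel [ 655.39894693 -195.16587085   78.        ] [ 475.04967548 -180.02501218   78.        ]
cap [540.3301911  217.89738615 198.        ] bar end [553.09527573 236.66918653 202.        ] outlet [523.03726175 129.75643864  30.        ] loop [562.22033858 308.37895002  60.        ] potcentre [536.40249578 215.50018553 125.        ]
```

```bash
cat >> h.py <<'E'
def delta(target,yaw):
    s=env.state(); y0=s['tcp_rot'][2]; D=np.array(target)-s['eef_pos']
    c,n=np.cos(y0),np.sin(y0)
    t=-((yaw-y0+np.pi)%(2*np.pi)-np.pi)
    return np.round([D[0]*c+D[1]*n, D[0]*n-D[1]*c, -D[2]],1), round(t,3)
E
python3 - <<'E'
from h import *
print(delta([542,-255.4,225],1.486))
im,d,p=load('wrist0'); print(-np.array(p['R']).T@np.array(p['t']))
E
```

```text
(array([ 429.6, -207.2,    8. ]), np.float64(-1.155))
[ 277.41017728 -565.384246    384.94977672]
```

Emit:
play_rows([
  {"linear": [50, -24, 1], "turn": -0.12},
  {"linear": [100, -48, 2], "turn": -0.28},
  {"linear": [150, -72, 3], "turn": -0.44},
  {"linear": [200, -97, 4], "turn": -0.6},
  {"linear": [250, -121, 5], "turn": -0.76},
  {"linear": [300, -145, 6], "turn": -0.92},
  {"linear": [350, -169, 7], "turn": -1.08},
  {"linear": [400, -193, 8], "turn": -1.155},
  {"linear": [430, -207, 8], "turn": -1.155},
  {"linear": [430, -207, 8], "turn": -1.155},
  {"linear": [430, -207, 8], "turn": -1.155},
  {"linear": [430, -207, 8], "turn": -1.155},
], hand=95)

```text
t: 1.65
eef_pos: [541.8, -256.6, 225.4]
tcp_rot: [-3.141, 0.0, 1.484]
ft_force: [-0.1, 0.1, -0.2]
opening: 0.999
```

```bash
python3 - <<'E'
from h import *
s=env.state();print(s['t'],s['eef_pos'],s['tcp_rot'],s['joints'])
cap('wrist','wrist1'); cap('top','top1')
im,d,p=load('top1')
a=cv2.resize(im[180:255,210:310],None,fx=4,fy=4,interpolation=cv2.INTER_CUBIC)
cv2.imwrite('pics/crop2.png',a[:,:,::-1])
E
```

```text
1.65 [ 541.75921178 -256.55113872  225.44174229] [-3.14141603e+00  9.94388341e-05  1.48446182e+00] [-5.52354408e-01  4.62502220e-01  1.63343890e+00 -1.94378047e-04
  1.04576464e+00 -4.65922455e-01]
```

View pics/wrist1.png

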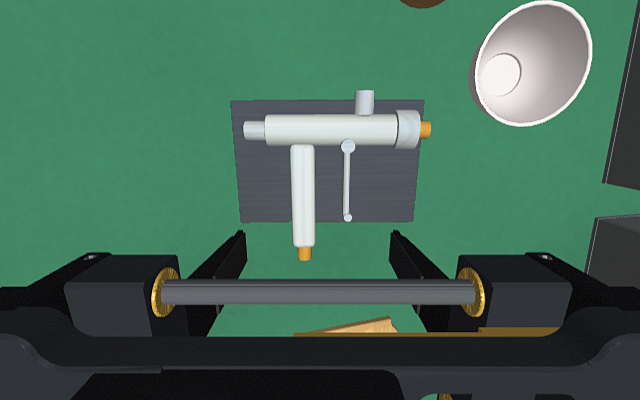

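The wrist view shows the handle at (303,195), the trigger at (347,180) with its pivot at (347,146), and the plate spanning (232-424, 100-221). Now I measure from the depth.

```bash
python3 - <<'E'
from h import *
im,d,p=load('wrist1'); W=allw(d,p)
# handle and trigger extents at row near y=-257
for v in (165,175,185,195,205):
    r=[(u,W[v,u]) for u in range(285,360) if 70<W[v,u,2]<110]
    us=[u for u,_ in r]; cuts=[i for i in range(1,len(us)) if us[i]-us[i-1]>3]
    idx=[0]+cuts+[len(us)]
    for a,b in zip(idx,idx[1:]):
        print(v,us[a],us[b-1],r[a][1].round(1),r[b-1][1].round(1))
c=np.array([556.06,-231.5]);
m=(W[...,2]>8)&(W[...,2]<16); m[:90]=0;m[225:]=0
m[:, :225]=0; m[:,430:]=0
print(cv2.minAreaRect(W[m][:,:2].astype(np.float32)))
m=(W[...,2]>80)&(W[...,2]<110);m[:110]=0;m[150:]=0;m[:,:263]=0;m[:,390:]=0
q=W[m][:,:2]; 
l=cv2.fitLine(W[110:150,270:392][(W[110:150,270:392,2]>92)][:,:2].astype(np.float32),2,0,.01,.01).ravel();print(l,np.arctan2(l[1],l[0]))
print('pivot',ray(p,347.5,146,95), 'ball',ray(p,347.5,217,90))
E
```

```text
165 290 314 [ 516.8 -217.    87.7] [ 541.7 -219.1   87.9]
165 342 349 [ 571.5 -223.3   76.6] [ 577.8 -222.2   88.5]
175 290 314 [ 515.4 -227.7   86. ] [ 540.8 -229.3   89.2]
175 342 349 [ 570.5 -233.6   79.7] [ 577.1 -232.3   90.1]
185 291 314 [ 515.7 -237.7   89.8] [ 539.8 -240.1   88.3]
185 342 349 [ 569.8 -244.2   81.3] [ 576.6 -243.1   89.1]
195 291 314 [ 514.4 -248.7   89.1] [ 538.8 -251.1   88. ]
195 341 348 [ 568.7 -258.2   70. ] [ 574.8 -253.6   90.3]
205 291 314 [ 512.9 -260.3   87. ] [ 537.8 -262.    88.4]
205 341 348 [ 567.9 -269.6   71.4] [ 574.3 -265.1   88.6]
((556.19189453125, -229.95985412597656), (160.30728149414062, 240.25811767578125), 85.38853454589844)
[ 9.9640572e-01 -8.4709421e-02  5.6096002e+02 -1.8628993e+02] -0.08481106
pivot [ 576.70243238 -202.17736115   95.        ] ball [ 572.90107002 -278.22957876   90.        ]
```

Emit:
play_rows([
  {"linear": [2, 0, 30], "turn": 0},
  {"linear": [2, 0, 65], "turn": 0},
  {"linear": [2, 0, 100], "turn": 0},
  {"linear": [2, 0, 130], "turn": 0},
  {"linear": [2, -3, 147], "turn": 0},
  {"linear": [2, -6, 147], "turn": 0},
  {"linear": [2, -6, 147], "turn": 0},
  {"linear": [2, -6, 147], "turn": 0},
], hand=95)

```text
t: 2.75
eef_pos: [537.0, -253.6, 79.4]
tcp_rot: [3.14, 0.001, 1.486]
ft_force: [-1.1, 0.5, 0.6]
opening: 0.999
```

Emit:
play_rows([
  {"linear": [0, 0, 0], "turn": 0},
  {"linear": [0, 0, 0], "turn": 0},
  {"linear": [0, 0, 0], "turn": 0},
  {"linear": [0, 0, 0], "turn": 0},
  {"linear": [0, 0, 0], "turn": 0},
  {"linear": [0, 0, 0], "turn": 0},
  {"linear": [0, 0, 0], "turn": 0},
  {"linear": [0, 0, 0], "turn": 0},
], hand=40)

```text
t: 3.75
eef_pos: [536.7, -253.1, 78.7]
tcp_rot: [3.141, -0.0, 1.486]
ft_force: [-0.1, 3.0, 4.4]
opening: 0.495
```

```bash
python3 - <<'E'
from h import *
s=env.state();print({k:np.round(v,3) for k,v in s.items()}, s['opening']*95.1)
cap('wrist','wrist2')
E
```

```text
{'t': np.float64(3.75), 'joints': array([-0.552,  0.638,  1.779,  0.   ,  0.724, -0.467]), 'qvel': array([ 0.002,  0.001, -0.001,  0.002, -0.001, -0.001]), 'tau': array([ -1.162, -59.692, -17.379,  -0.315,  -0.249,  -0.08 ]), 'eef_pos': array([ 536.715, -253.107,   78.652]), 'tcp_rot': array([ 3.141, -0.   ,  1.486]), 'ft_force': array([-0.119,  2.988,  4.408]), 'moment': array([ 0.304, -0.041, -0.148]), 'opening': np.float64(0.495)} 47.09929596287835
```

View pics/wrist2.png

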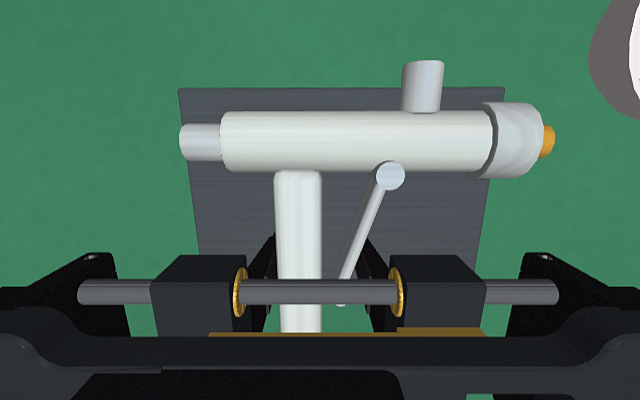

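The trigger bar has swung: pivot (390,176), free end (345,300). I check its angle from the depth.

```bash
python3 - <<'E'
from h import *
im,d,p=load('wrist2'); W=allw(d,p)
L=[]
for v in range(200,262,6):
    us=[u for u in range(340,392) if 84<W[v,u,2]<96]
    if us: L.append([W[v,us[-1]],W[v,us[0]]]); print(v,us[0],us[-1],W[v,us[0]].round(1),W[v,us[-1]].round(1))
a=ray(p,390,176,90);b=ray(p,343,300,90); D=a-b
for a,b in [(ray(p,386,194,90),ray(p,353,272,90)),(ray(p,374,194,90),ray(p,342,272,90))]:
    D=a-b; print(np.arctan2(D[0],D[1])-0.0848)
E
```

```text
200 366 381 [ 566.6 -216.7   85.1] [ 573.7 -216.1   89.5]
206 364 378 [ 565.4 -220.    85.1] [ 572.  -219.2   89.7]
212 362 376 [ 564.1 -223.1   85.7] [ 571.  -222.6   89.2]
218 359 373 [ 562.4 -226.7   84.9] [ 569.  -225.3   90.7]
224 356 371 [ 560.6 -230.3   84.4] [ 568.  -228.8   90.1]
230 354 369 [ 559.3 -233.5   85. ] [ 567.  -232.7   88.8]
236 352 366 [ 557.9 -236.7   85.8] [ 565.2 -236.    89. ]
242 350 364 [ 556.6 -240.2   85.7] [ 564.1 -239.7   88.4]
248 347 374 [ 554.8 -244.4   84.4] [ 569.3 -243.3   89.4]
254 345 379 [ 553.4 -247.2   86. ] [ 570.8 -244.1   95.3]
260 343 361 [ 552.  -251.    85.8] [ 561.3 -247.8   93.5]
0.3307071084818639
0.3301919210291023
```

Measured about 0.30 to 0.33 rad: fully squeezed. I release it.

Emit:
play_rows([
  {"linear": [0, 0, 0], "turn": 0},
  {"linear": [0, 2, 0], "turn": 0},
  {"linear": [0, 4, 0], "turn": 0},
  {"linear": [0, 5, 0], "turn": 0},
  {"linear": [0, 5, 0], "turn": 0},
  {"linear": [0, 5, 0], "turn": 0},
  {"linear": [0, 5, 0], "turn": 0},
  {"linear": [0, 5, -30], "turn": 0},
  {"linear": [0, 5, -70], "turn": 0},
  {"linear": [0, 5, -120], "turn": 0},
  {"linear": [0, 5, -170], "turn": 0},
  {"linear": [0, 5, -182], "turn": 0},
  {"linear": [0, 5, -182], "turn": 0},
], hand=95)

```text
t: 5.42
eef_pos: [541.6, -253.5, 260.5]
tcp_rot: [3.141, 0.0, 1.486]
ft_force: [0.1, 0.8, -0.1]
opening: 0.999
```

```bash
python3 - <<'E'
from h import *
s=env.state();print({k:np.round(v,3) for k,v in s.items()})
im,d,p=cap('wrist','wrist3'); W=allw(d,p)
for v in range(130,215,8):
    us=[u for u in range(325,365) if 82<W[v,u,2]<100]
    if us: print(v,W[v,us[0]].round(1),W[v,us[-1]].round(1))
im,d,p=cap('top','top3')
a=cv2.resize(im[180:255,210:310],None,fx=8,fy=8,interpolation=cv2.INTER_CUBIC)
cv2.imwrite('pics/crop3.png',a[:,:,::-1])
E
```

```text
{'t': np.float64(5.425), 'joints': array([-0.548,  0.426,  1.594, -0.   ,  1.121, -0.463]), 'qvel': array([-0.001,  0.033,  0.029, -0.001, -0.015, -0.002]), 'tau': array([ 7.4000e-02, -6.0107e+01, -2.7839e+01,  5.5000e-02,  3.1500e-01,
        0.0000e+00]), 'eef_pos': array([ 541.56 , -253.525,  260.528]), 'tcp_rot': array([3.141, 0.   , 1.486]), 'ft_force': array([ 0.098,  0.786, -0.127]), 'moment': array([ 0.002, -0.062,  0.068]), 'opening': np.float64(0.999)}
130 [ 556.3 -182.8   92.7] [ 599.2 -186.4   93.9]
138 [ 555.6 -191.4   93.1] [ 599.1 -195.1   91.9]
146 [ 569.7 -201.5   90.8] [ 582.7 -202.3   95.3]
154 [ 572.6 -210.9   89.4] [ 578.4 -211.5   88.6]
162 [ 572.1 -220.2   88.5] [ 577.8 -220.5   89.6]
170 [ 571.4 -229.2   90.1] [ 577.3 -229.8   89.2]
178 [ 570.  -239.7   84.3] [ 576.8 -239.5   88. ]
186 [ 569.3 -249.1   85.7] [ 576.4 -249.3   87.1]
194 [ 568.7 -258.6   86.7] [ 574.4 -258.3   89.9]
202 [ 568.  -268.5   87.1] [ 573.8 -268.1   90.1]
210 [ 568.3 -277.2   91.9] [ 576.7 -278.1   91.4]
```

View pics/crop3.png

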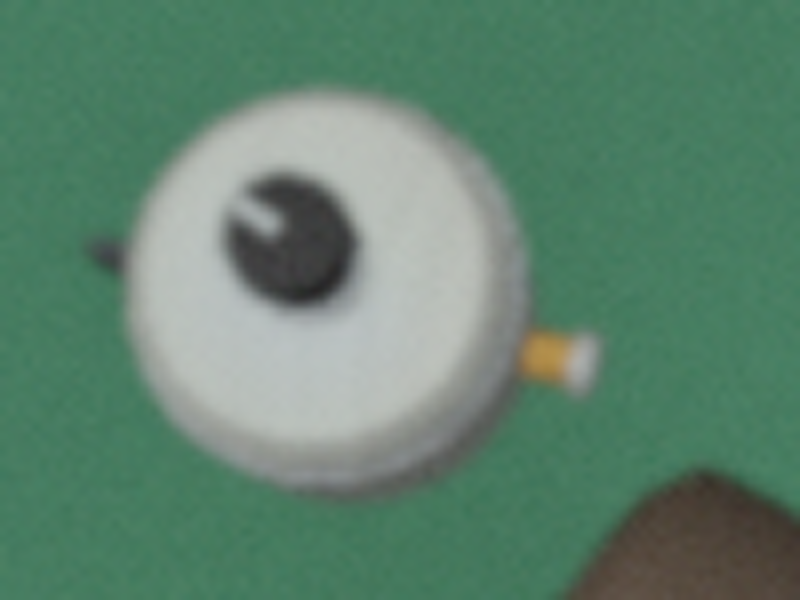

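View pics/wrist3.png

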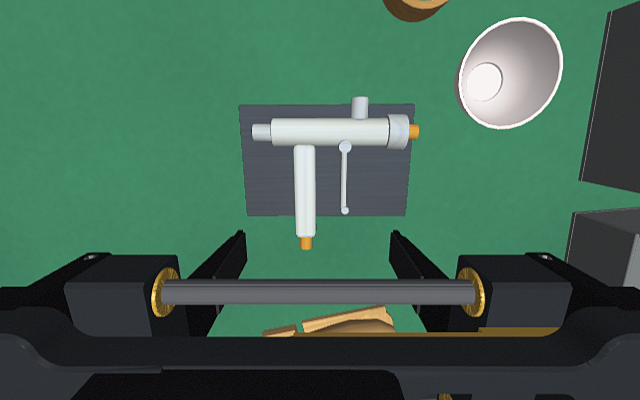

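The trigger is back at the same pixels and coordinates as at the start, so it is released. In the top crop the cap is at (290,240) with its bar end at (235,200), and the outlet is at (580,362). That puts the cap angle near 2.7 rad. Next I hover near the pot for a close wrist view.

```bash
python3 - <<'E'
from h import *
print(delta([593,247,265],3.64))
E
```

```text
(array([502.9,   9.1,  -6.1]), np.float64(-2.154))
```

Emit:
play_rows([
  {"linear": [35, 0, -4], "turn": -0.15},
  {"linear": [75, 0, -4], "turn": -0.32},
  {"linear": [115, 1, -4], "turn": -0.49},
  {"linear": [155, 2, -4], "turn": -0.66},
  {"linear": [195, 3, -5], "turn": -0.83},
  {"linear": [235, 4, -5], "turn": -1.0},
  {"linear": [275, 5, -5], "turn": -1.17},
  {"linear": [315, 6, -5], "turn": -1.34},
  {"linear": [355, 7, -5], "turn": -1.51},
  {"linear": [395, 8, -5], "turn": -1.68},
  {"linear": [435, 9, -5], "turn": -1.85},
  {"linear": [475, 9, -5], "turn": -2.02},
  {"linear": [503, 9, -5], "turn": -2.154},
  {"linear": [503, 9, -5], "turn": -2.154},
  {"linear": [503, 9, -5], "turn": -2.154},
  {"linear": [503, 9, -5], "turn": -2.154},
], hand=95)

```text
t: 7.52
eef_pos: [593.4, 245.8, 265.0]
tcp_rot: [-3.142, -0.001, -2.646]
ft_force: [-0.3, -0.4, 0.5]
opening: 1.001
```

```bash
python3 - <<'E'
from h import *
s=env.state();print({k:np.round(v,3) for k,v in s.items()})
im,d,p=cap('wrist','wrist4')
E
```

```text
{'t': np.float64(7.525), 'joints': array([ 0.29 ,  0.489,  1.473, -0.   ,  1.18 , -1.777]), 'qvel': array([-0.   , -0.006, -0.004,  0.   ,  0.002, -0.004]), 'tau': array([ 4.1200e-01, -6.2059e+01, -2.7099e+01, -4.0000e-02,  6.9000e-02,
        1.6000e-02]), 'eef_pos': array([593.352, 245.811, 265.015]), 'tcp_rot': array([-3.142e+00, -1.000e-03, -2.646e+00]), 'ft_force': array([-0.294, -0.382,  0.523]), 'moment': array([ 0.123, -0.134, -0.008]), 'opening': np.float64(1.001)}
```

View pics/wrist4.png

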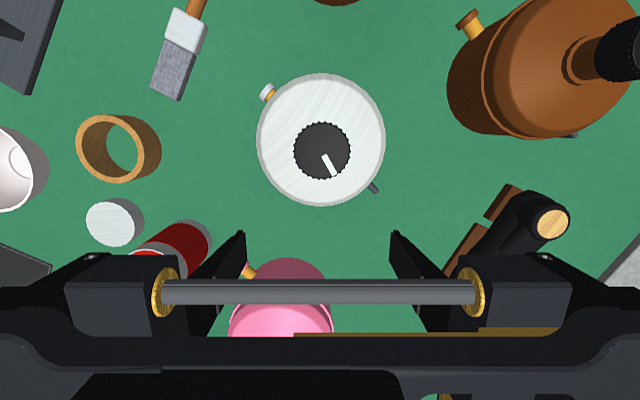

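The grey pot is centred at (321,139) with its cap at (322,151). The bar runs to (334,175), the outlet is at (266,92) and the loop at (373,187).

```bash
python3 - <<'E'
from h import *
im,d,p=load('wrist4'); W=allw(d,p)
m=np.zeros(d.shape,bool);m[115:190,285:360]=1
s=m&(W[...,2]>192)&(W[...,2]<208)
q=W[s]; print(np.median(q[:,2]),cv2.minEnclosingCircle(q[:,:2].astype(np.float32)))
k=W[...,2]; m2=m&(k>122)&(k<170)
m3=np.zeros(d.shape,bool);m3[65:215,250:395]=1
s=m3&(k>110)&(k<142);print('pot',cv2.minEnclosingCircle(W[s][:,:2].astype(np.float32)))
hsv=cv2.cvtColor(im,cv2.COLOR_RGB2GRAY)
s=m&(hsv>130); n,l,st,ce=cv2.connectedComponentsWithStats(s.astype(np.uint8)); 
i=l[164,328]; print(st[i],ce[i])
bp=[ray(p,u,v,203) for v,u in zip(*np.where(l==i))]; bp=np.array(bp)
L=cv2.fitLine(bp[:,:2].astype(np.float32),2,0,.01,.01).ravel(); print(L,np.arctan2(L[1],L[0]))
c=ray(p,322,151,198); print('capc',c)
print('bar c',bp.mean(0), bp.max(0),bp.min(0))
for n,u,v,z in (('outlet',266,92,25),('loop',373,187,60)):
    print(n,W[v,u], ray(p,u,v,z)-c)
E
```

```text
199.35506744763939 ((541.48828125, 221.23475646972656), 22.707693099975586)
pot ((541.3142700195312, 221.02317810058594), 69.75023651123047)
[ 285  115   75   75 3232] [322.81219059 154.02846535]
[ 2.1702082e-01 -9.7616696e-01  5.4317700e+02  2.2336473e+02] -1.3520348
capc [541.42532063 221.79059485 198.        ]
bar c [543.17702715 223.36473569 203.        ] [580.75067623 261.21904418 203.        ] [505.39247859 185.24544708 203.        ]
outlet [522.16363827 133.61766588  39.74890658] [ -19.3897084   -91.12228934 -173.        ]
loop [558.93747227 306.21647964  76.04921855] [  19.08853699   88.99716539 -138.        ]
```

```bash
python3 - <<'E'
from h import *
im,d,p=load('wrist4'); g=cv2.cvtColor(im,cv2.COLOR_RGB2GRAY)
c=np.array([541.4,221.2]); W=allw(d,p)
pts=[]
for v in range(115,190):
    for u in range(285,360):
        q=ray(p,u,v,203)[:2]
        if np.linalg.norm(q-c)<18 and g[v,u]>140: pts.append(q)
pts=np.array(pts);e=pts.mean(0)-c;print(len(pts),pts.mean(0),np.arctan2(e[1],e[0]), np.arctan2(e[1],e[0])+1.78)
L=cv2.fitLine(pts.astype(np.float32),2,0,.01,.01).ravel();print(np.arctan2(L[1],L[0]))
print(delta([541.4,221.2,184],-2.646))
E
```

```text
129 [546.95450394 229.93821167] 1.004570349316887 2.784570349316887
1.0080678
(array([57.5,  3. , 81.2]), np.float64(0.001))
```

Emit:
play_rows([
  {"linear": [20, 1, 0], "turn": 0},
  {"linear": [45, 3, 0], "turn": 0},
  {"linear": [57.5, 3, 0], "turn": 0},
  {"linear": [57.5, 3, 15], "turn": 0},
  {"linear": [57.5, 3, 40], "turn": 0},
  {"linear": [57.5, 3, 65], "turn": 0},
  {"linear": [57.5, 3, 81], "turn": 0},
  {"linear": [57.5, 3, 81], "turn": 0},
  {"linear": [57.5, 3, 81], "turn": 0},
], hand=95)

```text
t: 8.7
eef_pos: [541.9, 222.1, 184.9]
tcp_rot: [-3.141, 0.001, -2.643]
ft_force: [0.0, -1.2, 0.0]
opening: 0.997
```

Emit:
play_rows([
  {"linear": [0, 0, 0], "turn": 0},
  {"linear": [0, 0, 0], "turn": 0},
  {"linear": [0, 0, 0], "turn": 0},
  {"linear": [0, 0, 0], "turn": 0},
  {"linear": [0, 0, 0], "turn": 0},
  {"linear": [0, 0, 0], "turn": 0},
  {"linear": [0, 0, 0], "turn": 0},
  {"linear": [0, 0, 0], "turn": 0},
], hand=35)

```text
t: 9.7
eef_pos: [541.7, 221.4, 184.5]
tcp_rot: [-3.141, 0.0, -2.643]
ft_force: [2.1, -5.3, 0.5]
opening: 0.458
```

```bash
python3 - <<'E'
from h import *
s=env.state();print({k:np.round(v,3) for k,v in s.items()}, s['opening']*95.1)
im,d,p=cap('wrist','wrist5')
E
```

```text
{'t': np.float64(9.7), 'joints': array([ 2.760e-01,  4.880e-01,  1.714e+00, -1.000e-03,  9.390e-01,
       -1.793e+00]), 'qvel': array([-0.001,  0.   , -0.001,  0.001, -0.001, -0.001]), 'tau': array([ 3.0920e+00, -5.7786e+01, -2.2502e+01,  9.6200e-01,  1.6900e-01,
       -1.0000e-02]), 'eef_pos': array([541.688, 221.437, 184.461]), 'tcp_rot': array([-3.141,  0.   , -2.643]), 'ft_force': array([ 2.125, -5.299,  0.505]), 'moment': array([-0.632, -0.378, -0.018]), 'opening': np.float64(0.458)} 43.537060381584226
```

View pics/wrist5.png

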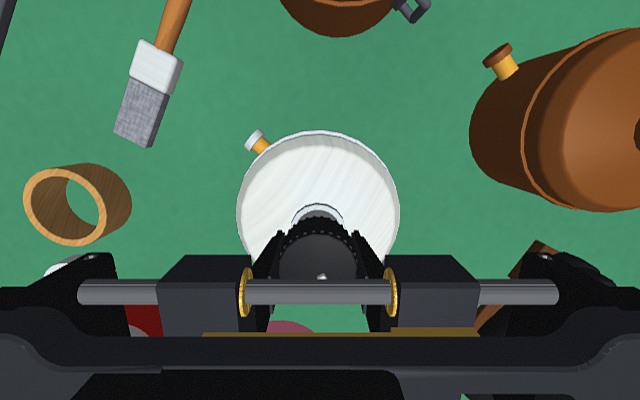

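The cap is gripped (opening 43.5 mm, against a 44 mm cap). I turn it clockwise while following it down.

Emit:
play_rows([
  {"linear": [0, -0.5, 0.1], "turn": 0.1},
  {"linear": [0, -0.5, 0.2], "turn": 0.25},
  {"linear": [0, -0.5, 0.4], "turn": 0.4},
  {"linear": [0, -0.5, 0.5], "turn": 0.55},
  {"linear": [0, -0.5, 0.7], "turn": 0.7},
  {"linear": [0, -0.5, 0.8], "turn": 0.85},
  {"linear": [0, -0.5, 1.0], "turn": 1.0},
  {"linear": [0, -0.5, 1.1], "turn": 1.15},
  {"linear": [0, -0.5, 1.2], "turn": 1.3},
  {"linear": [0, -0.5, 1.4], "turn": 1.45},
  {"linear": [0, -0.5, 1.5], "turn": 1.6},
  {"linear": [0, -0.5, 1.7], "turn": 1.75},
  {"linear": [0, -0.5, 1.8], "turn": 1.9},
  {"linear": [0, -0.5, 2.0], "turn": 2.05},
  {"linear": [0, -0.5, 2.1], "turn": 2.2},
  {"linear": [0, -0.5, 2.2], "turn": 2.3},
  {"linear": [0, -0.5, 2.3], "turn": 2.4},
  {"linear": [0, -0.5, 2.3], "turn": 2.4},
  {"linear": [0, -0.5, 2.3], "turn": 2.4},
])

```text
t: 12.12
eef_pos: [541.1, 220.6, 182.1]
tcp_rot: [-3.141, 0.002, 1.24]
ft_force: [-3.0, -7.4, 2.9]
opening: 0.456
```

```bash
python3 - <<'E'
from h import *
s=env.state();print({k:np.round(v,3) for k,v in s.items()}, s['opening']*95.1)
im,d,p=cap('wrist','wrist6');im,d,p=cap('top','top6')
a=cv2.resize(im[180:255,210:310],None,fx=8,fy=8,interpolation=cv2.INTER_CUBIC)
cv2.imwrite('pics/crop6.png',a[:,:,::-1])
E
```

```text
{'t': np.float64(12.125), 'joints': array([ 0.275,  0.49 ,  1.717, -0.002,  0.936,  0.607]), 'qvel': array([-0.001,  0.   ,  0.001, -0.002, -0.002,  0.   ]), 'tau': array([ 3.6630e+00, -5.6216e+01, -2.4294e+01,  1.4690e+00, -1.1300e+00,
       -4.2000e-02]), 'eef_pos': array([541.118, 220.554, 182.122]), 'tcp_rot': array([-3.141e+00,  2.000e-03,  1.240e+00]), 'ft_force': array([-3.023, -7.416,  2.929]), 'moment': array([-1.396,  0.301, -0.064]), 'opening': np.float64(0.456)} 43.36110263897529
```

View pics/wrist6.png

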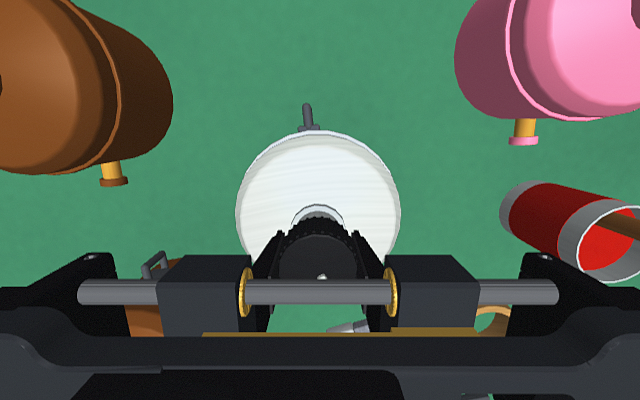

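View pics/crop6.png

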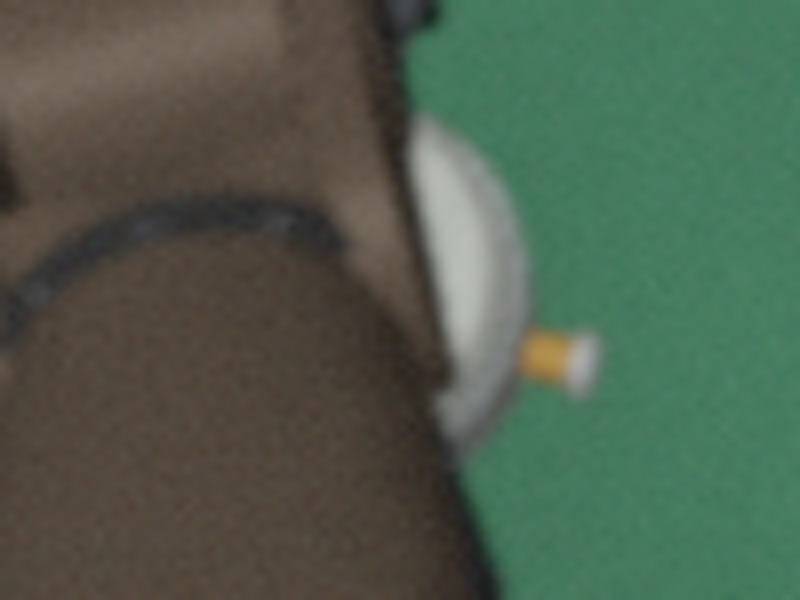

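The bar's visible tip sits at (321,277) in both wrist views, so there was no slip and the cap is at about 0.38 rad. I go on in small steps and watch the moment (about 0.06 N m of drag now).

Emit:
play_rows([
  {"linear": [-0.5, 0, 0.1], "turn": 0.1},
  {"linear": [-0.5, 0, 0.2], "turn": 0.2},
  {"linear": [-0.5, 0, 0.3], "turn": 0.3},
  {"linear": [-0.5, 0, 0.3], "turn": 0.3},
  {"linear": [-0.5, 0, 0.3], "turn": 0.3},
])

```text
t: 12.85
eef_pos: [541.0, 220.5, 181.9]
tcp_rot: [-3.141, 0.002, 0.94]
ft_force: [-3.5, -5.1, 2.8]
opening: 0.458
```

```bash
python3 - <<'E'
from h import *
s=env.state();print({k:np.round(s[k],3) for k in('t','joints','ft_force','moment','tcp_rot','eef_pos')})
E
```

```text
{'t': np.float64(12.85), 'joints': array([ 2.740e-01,  4.900e-01,  1.718e+00, -1.000e-03,  9.340e-01,
        9.060e-01]), 'ft_force': array([-3.5  , -5.118,  2.824]), 'moment': array([-0.858,  0.304, -0.014]), 'tcp_rot': array([-3.141e+00,  2.000e-03,  9.400e-01]), 'eef_pos': array([540.959, 220.539, 181.855])}
```

Emit:
play_rows([
  {"linear": [0, 0, 0.1], "turn": 0.06},
  {"linear": [0, 0, 0.1], "turn": 0.12},
  {"linear": [0, 0, 0.1], "turn": 0.12},
  {"linear": [0, 0, 0.1], "turn": 0.12},
])

```text
t: 13.35
eef_pos: [540.9, 220.6, 181.8]
tcp_rot: [-3.142, 0.002, 0.821]
ft_force: [-2.5, -4.3, 2.6]
opening: 0.458
```

```bash
python3 - <<'E'
from h import *
s=env.state();print({k:np.round(s[k],3) for k in('t','joints','ft_force','moment','tcp_rot','eef_pos')})
E
```

```text
{'t': np.float64(13.35), 'joints': array([ 2.750e-01,  4.900e-01,  1.719e+00, -1.000e-03,  9.340e-01,
        1.025e+00]), 'ft_force': array([-2.525, -4.253,  2.589]), 'moment': array([-0.848,  0.428,  0.284]), 'tcp_rot': array([-3.142e+00,  2.000e-03,  8.210e-01]), 'eef_pos': array([540.914, 220.582, 181.765])}
```

Emit:
play_rows([
  {"linear": [0, 0, 0], "turn": 0.05},
  {"linear": [0, 0, 0], "turn": 0.1},
  {"linear": [0, 0, 0], "turn": 0.1},
  {"linear": [0, 0, 0], "turn": 0.1},
])

```text
t: 13.85
eef_pos: [542.0, 221.6, 181.9]
tcp_rot: [3.141, -0.002, 0.721]
ft_force: [3.7, 4.4, -0.8]
opening: 0.46
```

```bash
python3 - <<'E'
from h import *
s=env.state();print({k:np.round(s[k],3) for k in('t','joints','ft_force','moment','tcp_rot','eef_pos')})
cap('wrist','wrist7')
E
```

```text
{'t': np.float64(13.85), 'joints': array([2.750e-01, 4.910e-01, 1.717e+00, 1.000e-03, 9.320e-01, 1.124e+00]), 'ft_force': array([ 3.742,  4.417, -0.789]), 'moment': array([ 0.765, -0.645,  0.466]), 'tcp_rot': array([ 3.141e+00, -2.000e-03,  7.210e-01]), 'eef_pos': array([541.996, 221.617, 181.943])}
```

Emit:
play_rows([
  {"linear": [0, 0, 0], "turn": 0.05},
  {"linear": [0, 0, 0], "turn": 0.1},
  {"linear": [0, 0, 0], "turn": 0.1},
  {"linear": [0, 0, 0], "turn": 0.1},
])

```text
t: 14.4
eef_pos: [541.6, 221.2, 181.9]
tcp_rot: [3.141, -0.0, 0.621]
ft_force: [1.4, 3.4, 3.5]
opening: 0.457
```

```bash
python3 - <<'E'
from h import *
s=env.state();print({k:np.round(s[k],3) for k in('t','joints','ft_force','moment','tcp_rot','eef_pos')})
cap('wrist','wrist8')
ims=[cv2.resize(load('wrist%d'%i)[0][210:300,260:380],None,fx=3,fy=3) for i in(5,6,7,8)]
cv2.imwrite('pics/cmp8.png',np.vstack([np.hstack(ims[:2]),np.hstack(ims[2:])])[:,:,::-1])
E
```

```text
{'t': np.float64(14.4), 'joints': array([0.275, 0.491, 1.718, 0.   , 0.933, 1.224]), 'ft_force': array([1.361, 3.412, 3.52 ]), 'moment': array([ 0.413, -0.202,  0.613]), 'tcp_rot': array([ 3.141, -0.   ,  0.621]), 'eef_pos': array([541.55 , 221.165, 181.881])}
```

View pics/cmp8.png

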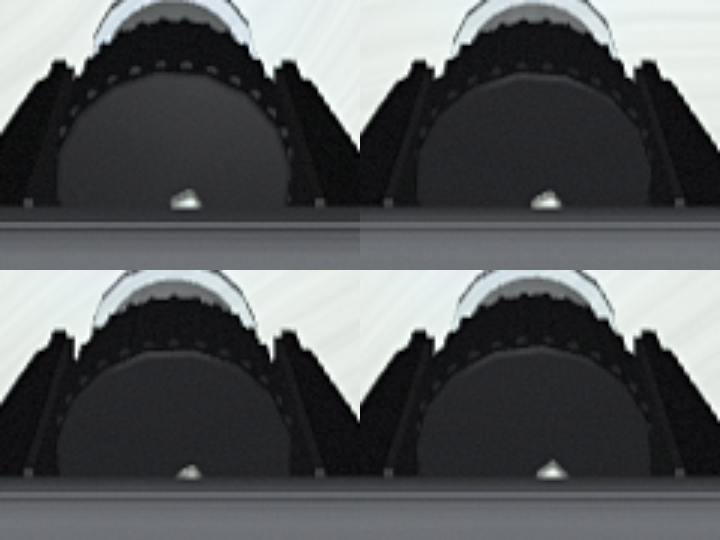

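The moment rises 0.28, 0.47, 0.61 N m while the fingers creep over the cap (the bar tip has changed shape in the crop). It has bottomed out. Now I back off a quarter turn.

Emit:
play_rows([
  {"linear": [0, 0, -0.1], "turn": -0.1},
  {"linear": [0, 0, -0.2], "turn": -0.24},
  {"linear": [0, 0, -0.4], "turn": -0.38},
  {"linear": [0, 0, -0.5], "turn": -0.52},
  {"linear": [0, 0, -0.6], "turn": -0.66},
  {"linear": [0, 0, -0.8], "turn": -0.8},
  {"linear": [0, 0, -0.9], "turn": -0.94},
  {"linear": [0, 0, -1.0], "turn": -1.08},
  {"linear": [0, 0, -1.2], "turn": -1.22},
  {"linear": [0, 0, -1.3], "turn": -1.36},
  {"linear": [0, 0, -1.4], "turn": -1.5},
  {"linear": [0, 0, -1.5], "turn": -1.6},
  {"linear": [0, 0, -1.5], "turn": -1.6},
  {"linear": [0, 0, -1.5], "turn": -1.6},
  {"linear": [0, 0, -1.5], "turn": -1.6},
])

```text
t: 16.32
eef_pos: [541.0, 221.3, 183.4]
tcp_rot: [-3.141, -0.001, 2.22]
ft_force: [-2.7, 3.1, 5.5]
opening: 0.453
```

```bash
python3 - <<'E'
from h import *
s=env.state();print({k:np.round(s[k],3) for k in('t','joints','ft_force','moment','tcp_rot','eef_pos')})
im,d,p=cap('wrist','wrist9')
cv2.imwrite('pics/c9.png',cv2.resize(im[210:300,260:380],None,fx=3,fy=3)[:,:,::-1])
E
```

```text
{'t': np.float64(16.325), 'joints': array([ 2.750e-01,  4.890e-01,  1.717e+00,  1.000e-03,  9.370e-01,
       -3.740e-01]), 'ft_force': array([-2.735,  3.132,  5.514]), 'moment': array([0.566, 0.223, 0.048]), 'tcp_rot': array([-3.141e+00, -1.000e-03,  2.220e+00]), 'eef_pos': array([541.015, 221.291, 183.414])}
```

View pics/c9.png

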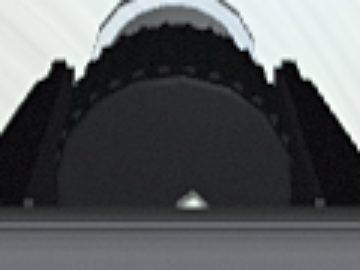

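I open, lift and look back to check the bar's angle.

Emit:
play_rows([
  {"linear": [0, 0, 0], "turn": 0},
  {"linear": [0, 0, 0], "turn": 0},
  {"linear": [0, 0, 0], "turn": 0},
  {"linear": [0, 0, 0], "turn": 0},
  {"linear": [0, 0, 0], "turn": 0},
  {"linear": [0, 0, -30], "turn": 0},
  {"linear": [0, 0, -65], "turn": 0},
  {"linear": [-20, 0, -82], "turn": 0},
  {"linear": [-45, 0, -82], "turn": 0},
  {"linear": [-58, 0, -82], "turn": 0},
  {"linear": [-58, 0, -82], "turn": 0},
  {"linear": [-58, 0, -82], "turn": 0},
], hand=95)

```text
t: 17.88
eef_pos: [576.1, 175.3, 264.9]
tcp_rot: [-3.141, -0.0, 2.22]
ft_force: [0.5, 0.7, -0.5]
opening: 1.001
```

```bash
python3 - <<'E'
from h import *
s=env.state();print({k:np.round(s[k],3) for k in('t','ft_force','moment','tcp_rot','eef_pos')})
im,d,p=cap('wrist','wrist10'); g=cv2.cvtColor(im,cv2.COLOR_RGB2GRAY); W=allw(d,p)
c=np.array([541.4,221.2]); 
u0,v0=map(int,proj(p,[541.4,221.2,198])); print(u0,v0)
k=W[...,2]; m=np.zeros(d.shape,bool);m[v0-40:v0+40,u0-40:u0+40]=1
q=W[m&(k>190)&(k<208)];print(np.median(q[:,2]),cv2.minEnclosingCircle(q[:,:2].astype(np.float32)))
pts=np.array([x for x in (ray(p,u,v,202)[:2] for v in range(v0-35,v0+35) for u in range(u0-35,u0+35) if g[v,u]>140) if np.linalg.norm(x-c)<18])
e=pts.mean(0)-c;a=np.arctan2(e[1],e[0]);L=cv2.fitLine(pts.astype(np.float32),2,0,.01,.01).ravel();print(len(pts),a,a+1.78,np.arctan2(L[1],L[0])+1.78)
E
```

```text
{'t': np.float64(17.875), 'ft_force': array([ 0.55 ,  0.694, -0.507]), 'moment': array([-0.007, -0.121,  0.007]), 'tcp_rot': array([-3.141, -0.   ,  2.22 ]), 'eef_pos': array([576.082, 175.285, 264.904])}
316 151
198.12856497426503 ((541.4213256835938, 221.60940551757812), 22.772483825683594)
129 -0.17429263898060976 1.6057073610193902 1.5623201
```

View pics/wrist10.png

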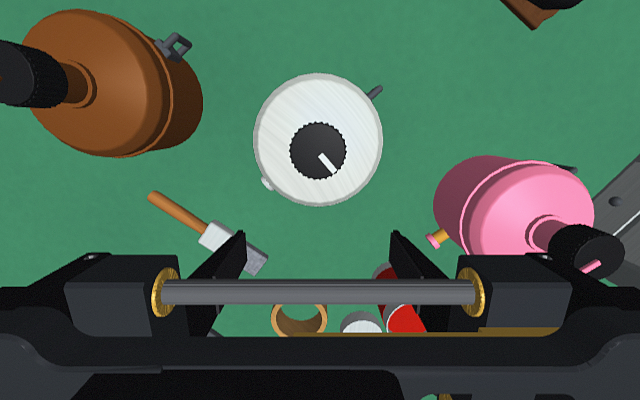

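The bar puts the cap at about 1.56 to 1.61 rad, on target; backing off exactly 1.6 rad to get there also confirms it had reached the stop. Now I grip it again.

```bash
python3 - <<'E'
from h import *
print(delta([541.4,221.3,182.5],2.22))
E
```

```text
(array([57.5,  0.1, 82.5]), np.float64(0.0))
```

Emit:
play_rows([
  {"linear": [20, 0, 0], "turn": 0},
  {"linear": [45, 0, 0], "turn": 0},
  {"linear": [57.5, 0, 0], "turn": 0},
  {"linear": [57.5, 0, 15], "turn": 0},
  {"linear": [57.5, 0, 40], "turn": 0},
  {"linear": [57.5, 0, 65], "turn": 0},
  {"linear": [57.5, 0, 82], "turn": 0},
  {"linear": [57.5, 0, 82], "turn": 0},
  {"linear": [57.5, 0, 82], "turn": 0},
], hand=95)

```text
t: 19.05
eef_pos: [542.1, 220.5, 183.4]
tcp_rot: [3.141, 0.0, 2.22]
ft_force: [-0.7, 1.1, 0.0]
opening: 0.998
```

Emit:
play_rows([
  {"linear": [0, 0, 0], "turn": 0},
  {"linear": [0, 0, 0], "turn": 0},
  {"linear": [0, 0, 0], "turn": 0},
  {"linear": [0, 0, 0], "turn": 0},
  {"linear": [0, 0, 0], "turn": 0},
  {"linear": [0, 0, 0], "turn": 0},
  {"linear": [0, 0, 0], "turn": 0},
  {"linear": [0, 0, 0], "turn": 0},
  {"linear": [0, 0, 0], "turn": 0},
  {"linear": [0, 0, 0], "turn": 0},
], hand=30)

```text
t: 20.3
eef_pos: [541.6, 220.6, 183.2]
tcp_rot: [-3.141, 0.0, 2.22]
ft_force: [-2.9, -2.0, 2.1]
opening: 0.459
```

```bash
python3 - <<'E'
from h import *
s=env.state();print({k:np.round(s[k],3) for k in('t','qvel','ft_force','moment','tcp_rot','eef_pos','opening')})
im,d,p=cap('wrist','wrist11')
im2,d,p=cap('top','top11')
cv2.imwrite('pics/c11.png',np.vstack([cv2.resize(im[210:300,260:380],(640,400)),im2])[:,:,::-1][:,:,:])
cv2.imwrite('pics/c11.png',cv2.resize(cv2.imread('pics/c11.png'),(480,600)))
E
```

```text
{'t': np.float64(20.3), 'qvel': array([ 0.001,  0.001, -0.001,  0.001, -0.001, -0.   ]), 'ft_force': array([-2.851, -1.96 ,  2.07 ]), 'moment': array([-0.306,  0.258,  0.009]), 'tcp_rot': array([-3.141,  0.   ,  2.22 ]), 'eef_pos': array([541.637, 220.572, 183.184]), 'opening': np.float64(0.459)}
```

View pics/c11.png

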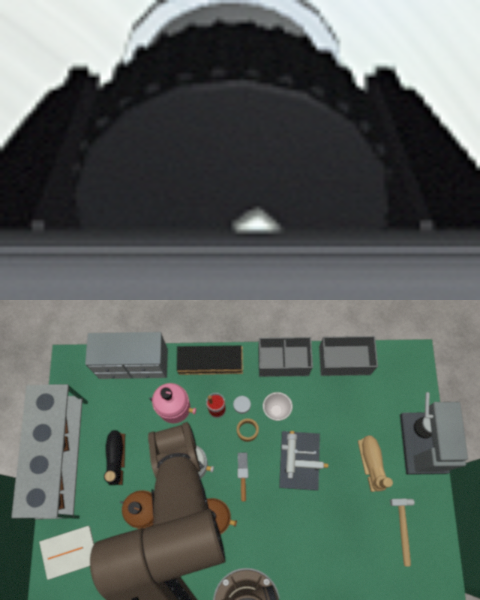

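The cap is gripped (opening 43.6 mm, still) and the bar tip is at the same place in the gripper view. In the top view the bystanders stand where they were. Handing in.

```bash
python3 -c "
from cell import env
print(env.job_done()); print(env.state()['t'])"
```

```text
the job is handed in; nothing more can be done
None
the job is handed in; nothing more can be done
```

The job is done and handed in at about 20.4 s. No verdict was reported, and every check I made agreed.

- **Trigger:** I squeezed it to about 0.30–0.33 rad by wrist-camera depth and geometry. After release, the bar lay at the same coordinates as at the start.
- **Cap down:** It started at about 2.78 rad. I turned it clockwise about 3.0 rad, until the moment rose to 0.61 N m and the fingers slipped at the stop.
- **Back-off:** I backed it off 1.6 rad, then let go to look at the bar, which read 1.56–1.61 rad. The cap's height was about 0.6 mm above what that angle implies (198.1 mm measured, 197.5 expected), within the calibration.
- **Final grip:** I gripped the cap again, with the opening at 43.6 mm and the TCP within about 1.5 mm of the cap's centre. The cap's bar had not moved relative to the fingers. The grip force itself is not measured; it is the fixed half-force setting (about 30 N).
- **Bystanders:** By eye, the last top view shows them where they started. I did not measure each one.

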